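# Make up the culture kit and the lens-care kit

## Task

Make up two kits from the stock on the worktop. Culture kit: the amber, the pink and the white bottle go into the blue tray; lens-care kit: the cream-and-black objective can and the dust blower go into the yellow tray. Everything gets a compartment of its own, bottles and can standing upright on the compartment's floor and the blower lying flat in the long one.

Things in the scene. Friction and masses are not known exactly. Their poses are not given: they have to be found in the camera images.
- amber_bottle: Brown glass bottle, black screw cap, 46 mm in diameter and 95 mm tall; the straight body to grip reaches up to about 65 mm, the cap (30 mm across) starts at 81 mm. 0.12 kg. Stands upright, loose; origin at the centre of its underside, z up its axis. At the right the stock stands in a row, gaps from 14 mm, neighbours across the trays' x: close the fingers along the trays' y there.
- pink_bottle: Bottle of pink medium, white screw cap, 42 mm in diameter and 87 mm tall; the straight body to grip reaches up to about 60 mm, the cap (28 mm across) starts at 74 mm. 0.085 kg. Stands upright, loose; origin at the centre of its underside, z up its axis. At the right the stock stands in a row, gaps from 14 mm, neighbours across the trays' x: close the fingers along the trays' y there.
- white_bottle: White bottle with a blue screw cap, 34 mm in diameter and 65 mm tall; the straight body to grip reaches up to about 45 mm, the cap (24 mm across) starts at 55 mm. 0.045 kg. Stands upright, loose; origin at the centre of its underside, z up its axis. At the right the stock stands in a row, gaps from 14 mm, neighbours across the trays' x: close the fingers along the trays' y there.
- lens_can: Screw can of a spare objective, black foot and cream top, 40 mm in diameter and 61 mm tall, straight all the way up, screwed shut. 0.09 kg. Stands upright, loose; origin at the centre of its underside, z up its axis. At the right the stock stands in a row, gaps from 14 mm, neighbours across the trays' x: close the fingers along the trays' y there.
- dust_blower: Rubber dust blower lying flat, 107 mm long, 44 mm high: dark grey bulb, thin red nozzle. Origin under the middle of its length, z up. Bulb at the +y end (y = 0 to 53 mm), gripped across x at y = +23 mm: 36 mm between the fingers, top of the grip 41 mm high; nozzle along -y to -53 mm, 9 mm high. 0.055 kg. In the tray the nozzle may point either way.
- blue_tray: Blue kit tray, fixed, 68 (x) by 198 (y) mm, rim 18 mm high, a 10 mm lip at each end. Origin at the centre of its underside on the worktop; floor 3 mm thick. Two 15 mm high dividers make three 62 by 62 mm compartments along y, centred at y = -65, 0 and +65 mm, x = 0. Fingers that close across the tray (along x), held above the rim, stay clear of the neighbours.
- yellow_tray: Yellow kit tray, fixed, same outside as the blue one (68 by 198 by 18 mm, floor 3 mm, origin at the centre of its underside), with one divider: a 62 by 62 mm compartment centred at y = +65 mm and a long one, 62 (x) by 127 (y) mm, centred at y = -32.5 mm, x = 0. The blower fits only in the long one, lying along y.
- manipulator_right: Obstacle: black micromanipulator hanging at x 0.43 to 0.60, y -0.17 to 0, z 0.04 to 0.37 m; its holder reaches on to the microscope (x 0.55 to 0.78, y -0.06 to 0.14, z 0.26 to 0.40 m). Tray and stock stand on either side: carry things round its front (TCP about x 0.39, y -0.08, z 0.34 m). Microscope (left) and incubator (behind the right shoulder) are solid too.

How it is judged:
By the outcome, as a careful person would: the job done as asked, in the order asked, and still so for the second after the job is handed in, with the robot touching nothing.
It also fails if it takes over 144 s, if anything falls off the work surface, if the arm or the gripper's body presses on something with over 40 N, if the wrist force passes 120 N, or if a joint passes its speed limit or range.

## Robot

A 6-joint arm with a two-finger parallel gripper is mounted at the origin on a cart in front of the work surface, level with it; the furniture and walls round the work are solid. World frame = base frame: x ahead of the robot, y to its left, z up, the work surface at z = 0. Lengths are in mm, angles in rad, forces in N, time in s.
With the tool pointing down it reaches from about 275 to 825 mm from the base axis. Payload 4.9 kg.
Tool frame: the origin (TCP) lies between the finger pads, 19 mm behind the fingertips; this is the grasp point; z points along the fingers, y is the line along which they close (so a half turn about z gives the same grasp; the last joint's range is limited). The gripper opens to 85 mm and grips with 20 to 120 N. Pads are 22 mm wide; open, the fingers measure 114 mm over their backs; the gripper's body (76 mm by 85 mm) begins 54 mm behind the grasp point. The pads swing forward as they close: fully open they stand 13 mm farther back than shut.
Start: joints at [-1.255, 0.326, -0.193, 1.052, 0, 1.437], TCP at [239.146, -495.306, 249.981] pointing down, gripper open.
Joint ranges: [-2.65, 2.65], [-0.97, 1.79], [-1.3, 1.35], [-1.93, 2.1], [-1.47, 1.37], [-3.14, 3.14]. Speed limits (rad/s): [2.57, 2.57, 3.14, 3.14, 3.14, 3.14].

## Interface

Orientations are given as [roll, pitch, yaw] about the fixed x, y, z axes, in that order (R = Rz(yaw) Ry(pitch) Rx(roll)).
In Python, from bench import bot, solve_ik, imaging gives the robot as it stands. Calls block until the motion is done:
- bot.move_ptp(position, orientation): joint-space move of the TCP to a pose.
- bot.movel(position, rot=None, max_speed=150, threshold=None): straight line of the TCP; rot=None keeps the orientation; max_speed is the mean speed in mm/s. With threshold (N) it stops when the force on the tool has changed by that much, and returns True; else False.
- bot.move_j(angles): joint-space move.
- bot.grip(opening, effort=None): opening from 0.0 (shut) to 1.0 (fully open); effort is the grip in N (None keeps the last); returns when the fingers have stopped.
- bot.dwell(seconds).
- solve_ik(position, orientation): joint angles nearest the present ones, or None.
- bot.get_state(): the state.
- imaging.capture(name): name is "scene" or "top"; returns the picture (480x640x3 uint8, blue, green, red); there is no depth.
- imaging.camera_model(name): a dict with "K" (3x3 intrinsics, pixels), "position" and "rotation" of the camera in the world. Camera axes: x right, y up, looking along -z (the intrinsics and any distortion apply to the point x, -y, -z); pixel columns grow to the right and rows downward; lengths in mm; the calibration is good to about 2 mm. A picture is of the moment at which its call begins. camera_model takes no time and is no camera call.
A pose or a line that the arm cannot do raises bot.IKError and nothing moves.
- bot.sign_off(): hands the job in; it is judged then, once.
The state is a dict: "t": time; "qpos": joint angles; "joint_velocities": joint speeds; "effort": joint torques, N m; "tcp_pos": TCP position; "orientation": TCP orientation; "contact_force": force on the tool from outside, world axes, zero at the start; "wrist_torque": the same for the moment, N m; "opening": opening from 0.0 (shut) to 1.0 (fully open); "gripper_force": force on a finger pad.
Only numpy, scipy, OpenCV 4.12 (cv2) and the standard library are available. Lean on these libraries where they do the work, as an engineer would, in place of code of your own. Each camera call takes 0.05 s, during which the arm holds its last target. There are 200 camera calls.

## Working session

There is one attempt and no reset: what is moved stays moved. The work goes in short steps, each a Python script; the robot and the scene stay as the last script left them, time stands still between calls to the robot, and variables do not carry over. Pictures are saved under pics/ and viewed, at most 14 in all, crops included, and the job is handed in when it is done.

```bash
ls; mkdir -p pics; python3 - <<'E'
from bench import bot, solve_ik, imaging
import cv2
for n in("scene","top"):
    cv2.imwrite(f"pics/{n}0.png",imaging.capture(n)); m=imaging.camera_model(n); print(n,m)
print(bot.get_state())
E
```

```text
pics
scene {'K': array([[468.56936271,   0.        , 319.93311238],
       [  0.        , 468.56936271, 242.83551909],
       [  0.        ,   0.        ,   1.        ]]), 'position': array([ 400.74677863, -634.88282669,  667.66401795]), 'rotation': array([ 0.78590838, -0.01251851, -0.25493793])}
top {'K': array([[443.53174954,   0.        , 314.19516654],
       [  0.        , 443.53174954, 238.45708048],
       [  0.        ,   0.        ,   1.        ]]), 'position': array([443.56714489, -18.37973187, 911.59439178]), 'rotation': array([ 0.12259681,  0.01114485, -1.56019649])}
{'t': 0.1, 'qpos': array([-1.25520965e+00,  3.26861343e-01, -1.93524594e-01,  1.05196641e+00,
        6.54027628e-06,  1.43658270e+00]), 'joint_velocities': array([ 0.00097579, -0.00261382,  0.00283432,  0.0009336 ,  0.00084214,
       -0.00020182]), 'effort': array([ 1.18057764e-03, -4.44237864e+01,  2.63038838e+01,  7.84606556e-03,
       -1.03643085e-04,  2.72222287e-06]), 'tcp_pos': array([ 238.9809045 , -494.81182693,  249.26922903]), 'orientation': array([-3.14005150e+00, -2.14694213e-04,  4.49800133e-01]), 'contact_force': array([0.09196477, 0.7904622 , 0.32263272]), 'wrist_torque': array([-0.0201277 ,  0.00383236, -0.00412735]), 'gripper_force': 0.0, 'opening': 1.000164592857026}
```

View pics/top0.png

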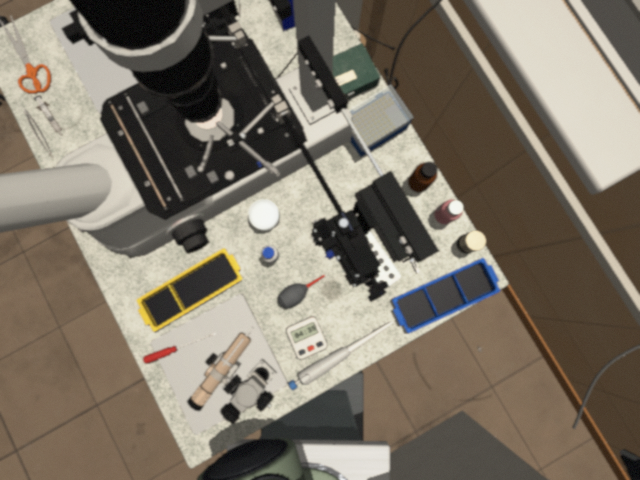

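View pics/scene0.png

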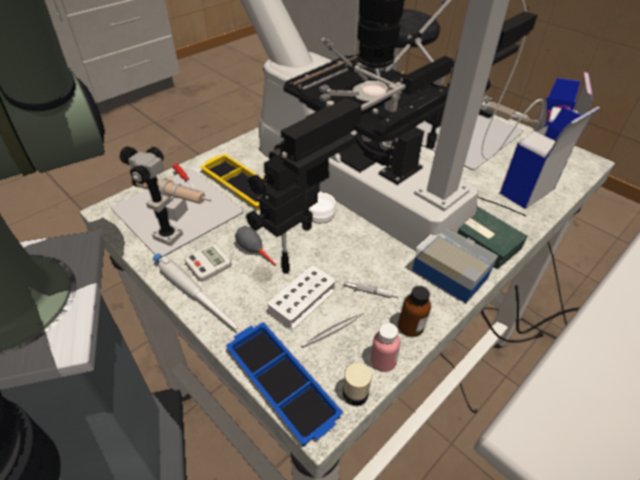

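The overview shows:
- **Top view:** blue tray at (445,296), yellow tray at (190,290), amber at (425,176), pink at (450,210), can at (472,242), white bottle at (268,255), and the blower from (290,297) to (323,277).
- **Scene view:** the row of stock is at (415,310), (386,348) and (357,383).

Next I'll zoom in for accurate pixels.

```bash
python3 - <<'E'
import cv2, numpy as np
t=cv2.imread("pics/top0.png"); s=cv2.imread("pics/scene0.png")
def crop(im,x,y,w,h,k):
    c=cv2.resize(im[y:y+h,x:x+w],None,fx=k,fy=k,interpolation=cv2.INTER_CUBIC)
    for i in range(0,w,10):
        cv2.line(c,(i*k,0),(i*k,4 if (x+i)%50 else 14),(0,0,255),1)
        if (x+i)%20==0: cv2.putText(c,str(x+i),(i*k,24),0,.35,(0,0,255),1)
    for i in range(0,h,10):
        cv2.line(c,(0,i*k),(4,i*k),(0,0,255),1)
        if (y+i)%20==0: cv2.putText(c,str(y+i),(5,i*k+4),0,.35,(0,0,255),1)
    return c
a=crop(t,400,150,100,110,5); b=crop(t,240,230,100,90,3)
out=np.zeros((600,800,3),np.uint8); out[:550,:500]=a; out[:270,500:800]=b
out[270:270+330,500:800]=crop(s,340,280,100,110,3)
cv2.imwrite("pics/z1.png",out)
E
```

```text
(no output)
```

View pics/z1.png

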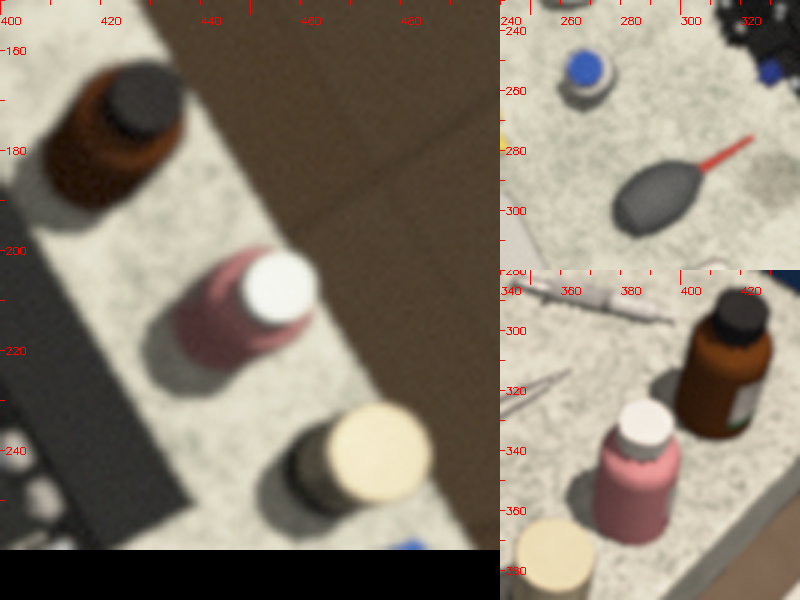

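Cap-top centres in the top view: amber (429,169.6), pink (456.2,207.2), can (476,240.4), white (268.3,252.7). The bulb centre is at (292.3,296.3) and the nozzle tip at (324.3,275.7). In the scene view: amber (420.7,292.5), pink (388.3,330), can (358.7,374).

```bash
cat > vis.py <<'E'
import numpy as np, cv2
from scipy.spatial.transform import Rotation as R
from scipy.optimize import minimize
from bench import imaging
def cam(n):
    m=imaging.camera_model(n); return m["K"],np.array(m["position"]),R.from_euler("xyz",m["rotation"]).as_matrix()
def proj(n,P):
    K,p,M=cam(n); c=(np.atleast_2d(P)-p)@M*[1,-1,-1]; u=c@K.T; return u[:,:2]/u[:,2:]
def ray(n,px,z):
    K,p,M=cam(n); d=M@(np.linalg.inv(K)@[px[0],px[1],1]*[1,-1,-1]); return p+d*(z-p[2])/d[2]
def box(x,y,a,sx=34,sy=99,h=18):
    c=np.array([[i*sx,j*sy] for i in(-1,1) for j in(-1,1)])@np.array([[np.cos(a),np.sin(a)],[-np.sin(a),np.cos(a)]])+[x,y]
    return np.vstack([np.c_[c,np.zeros(4)],np.c_[c,np.full(4,h)]])
def fit(masks,x0):
    def cost(v):
        s=0
        for n,m in masks.items():
            q=cv2.convexHull((proj(n,box(v[0],v[1],v[2]/100))*16*4).astype(np.int32))
            d=np.zeros((480*4,640*4),np.uint8); cv2.fillConvexPoly(d,q,1,shift=4)
            M=cv2.resize(m,None,fx=4,fy=4,interpolation=cv2.INTER_LINEAR)>127
            s+=1-(M&(d>0)).sum()/(M|(d>0)).sum()
        return s
    r=minimize(cost,x0,method="Nelder-Mead",options=dict(initial_simplex=np.array([x0]*4)+np.vstack([np.zeros(3),15*np.eye(3)]),xatol=.1,fatol=1e-4)); return r.x,r.fun
def mask(im,lo,hi):
    m=cv2.inRange(cv2.cvtColor(im,cv2.COLOR_BGR2HSV),lo,hi)
    m=cv2.morphologyEx(m,cv2.MORPH_CLOSE,np.ones((5,5),np.uint8))
    cs,_=cv2.findContours(m,cv2.RETR_EXTERNAL,cv2.CHAIN_APPROX_NONE); c=max(cs,key=lambda c:cv2.minAreaRect(c)[1][0]*cv2.minAreaRect(c)[1][1]*(1 if True else 0))
    o=np.zeros_like(m); cv2.fillConvexPoly(o,cv2.convexHull(c),255); return o
E
python3 - <<'E'
from vis import *
im={n:cv2.imread(f"pics/{n}0.png") for n in("top","scene")}
for k,z,t,s in(("amber",95,(429,169.6),(420.7,292.5)),("pink",87,(456.2,207.2),(388.3,330)),("can",61,(476,240.4),(358.7,374)),("white",65,(268.3,252.7),None)):
    print(k,ray("top",t,z)[:2],s and ray("scene",s,z)[:2])
print("bulb",ray("top",(292.3,296.3),22)[:2],"tip",ray("top",(324.3,275.7),5)[:2],"end",ray("top",(280.7,306.7),20)[:2])
B={n:mask(im[n],(105,120,60),(125,255,255)) for n in im}
Y={"top":mask(im["top"],(20,150,100),(32,255,255))}
for m in list(B.values())+list(Y.values()): print(cv2.boundingRect(m))
for nm,ms,p in(("blue",B,(445,296)),("yellow",Y,(190,290))):
    x,y,_=ray("top",p,18)
    for n in ms: print(nm,n,fit({n:ms[n]},[x,y,-60]))
    print(nm,fit(ms,[x,y,-60]))
E
```

```text
amber [ 676.90698859 -223.32308276] [ 677.95380712 -226.56960238]
pink [ 606.83573669 -274.87231816] [ 606.63901796 -275.33165394]
can [ 547.37956254 -319.06388106] [ 548.12742438 -319.7343484 ]
white [519.44618269  79.89578605] None
bulb [436.69320023  35.0420048 ] tip [478.88524893 -28.49673225] end [415.91591969  57.91176262]
(393, 259, 106, 73)
(227, 323, 115, 123)
(138, 250, 103, 81)
blue top (array([ 441.22483981, -273.40049774,   42.39075337]), np.float64(0.09288150581101562))
blue scene (array([ 442.74657985, -272.59614404,   43.64614095]), np.float64(0.05690466478974121))
blue (array([ 442.72529495, -272.83229885,   43.83909197]), np.float64(0.15002331781744782))
yellow top (array([447.31801474, 243.70478566,  54.86316587]), np.float64(0.09117793600025714))
yellow (array([447.31801474, 243.70478566,  54.86316587]), np.float64(0.09117793600025714))
```

```bash
python3 - <<'E'
from vis import *
im={n:cv2.imread(f"pics/{n}0.png") for n in("top","scene")}
def draw(n,x,y,a,divs,crop,k):
    cx,cy,w,h=crop; c=cv2.resize(im[n][cy:cy+h,cx:cx+w],None,fx=k,fy=k,interpolation=cv2.INTER_CUBIC)
    Rm=np.array([[np.cos(a),-np.sin(a)],[np.sin(a),np.cos(a)]])
    def L(pts,z,col):
        P=np.c_[np.array(pts)@Rm.T+[x,y],np.full(len(pts),z)]
        q=((proj(n,P)-[cx,cy]+.5)*k).astype(np.int32); cv2.polylines(c,[q],True,col,1)
    L([(-34,-99),(34,-99),(34,99),(-34,99)],18,(0,0,255)); L([(-34,-99),(34,-99),(34,99),(-34,99)],0,(0,255,0))
    for d in divs: L([(-31,d),(31,d)],15,(0,255,255))
    return c
o=np.zeros((600,800,3),np.uint8)
o[:280,:400]=draw("top",442.7,-272.8,.437,(-32.5,32.5),(385,255,120,84),4)[:280,:400] if 0 else cv2.resize(draw("top",442.7,-272.8,.437,(-32.5,32.5),(385,250,120,84),5),(400,280))
o[:280,400:]=cv2.resize(draw("top",447.3,243.7,.549,(32.5,),(130,245,120,84),5),(400,280))
o[280:,:300]=cv2.resize(draw("scene",442.7,-272.8,.437,(-32.5,32.5),(222,318,125,133),5),(300,320))
cv2.imwrite("pics/o1.png",o)
E
```

```text
(no output)
```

View pics/o1.png

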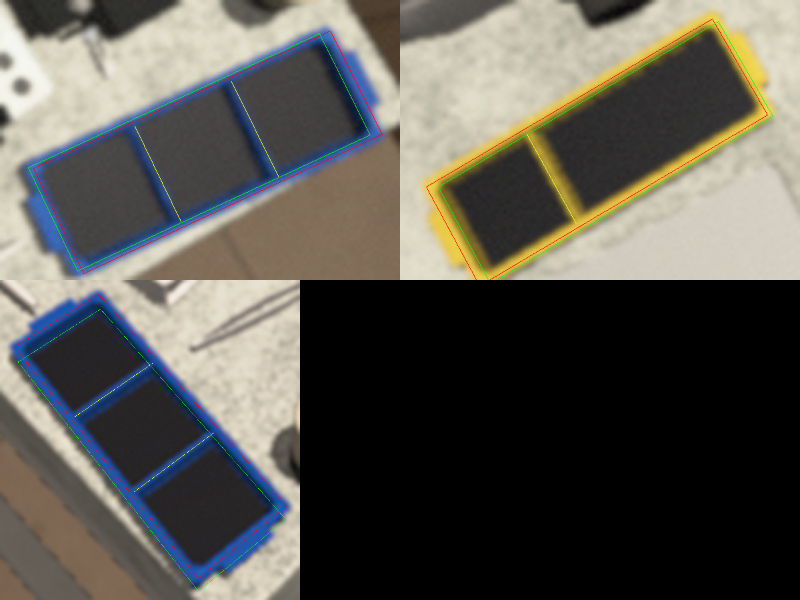

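The overlays are within a few mm. The lips stick out 10 mm beyond the rim, so I'll add them to the model and refit.

```bash
python3 - <<'E'
import vis
from vis import *
ob=vis.box
def box2(x,y,a): return np.vstack([ob(x,y,a),ob(x,y,a,19,109,16)[4:]])
vis.box=box2
im={n:cv2.imread(f"pics/{n}0.png") for n in("top","scene")}
B={n:mask(im[n],(105,120,60),(125,255,255)) for n in im}
Y={"top":mask(im["top"],(18,110,80),(34,255,255))}
for nm,ms,x0 in(("blue",B,[443,-273,44]),("yellow",Y,[447,244,55])):
    for n in ms: print(nm,n,fit({n:ms[n]},x0))
print("blue both",fit(B,[443,-273,50]))
# dark floors: centroids of compartments in the top view (z=3)
hsv=cv2.cvtColor(im["top"],cv2.COLOR_BGR2HSV)
for ms in (B,Y):
    hull=cv2.erode(ms["top"],np.ones((3,3)))
    d=((hsv[...,2]<100)&(hsv[...,1]<110)&(hull>0)).astype(np.uint8)
    n,l,st,c=cv2.connectedComponentsWithStats(d,connectivity=4)
    for i in range(1,n):
        if st[i,4]>80: print(st[i,4],c[i],ray("top",c[i],3)[:2])
E
```

```text
blue top (array([ 440.9541471 , -271.44209666,   43.03608341]), np.float64(0.05365693362125623))
blue scene (array([ 442.45068601, -271.5793039 ,   44.02841213]), np.float64(0.03542097488921714))
yellow top (array([449.44089293, 243.55375164,  56.46278918]), np.float64(0.08594535319382257))
blue both (array([ 442.34082755, -271.74544539,   43.30720786]), np.float64(0.09065960551964047))
805 [473.43602484 281.58136646] [ 470.1274696  -331.52846242]
830 [444.54457831 294.82409639] [ 442.80621483 -272.34818412]
843 [415.72241993 308.10083037] [ 415.57618352 -213.64771026]
1592 [204.35113065 280.59924623] [466.4731981  216.74694322]
705 [162.34326241 305.61134752] [414.94311862 300.35305908]
```

```bash
cat > arm.py <<'E'
import numpy as np, cv2
from math import pi
from bench import bot, solve_ik, imaging
BLUE=(442.6,-272.1,.434); YEL=(449.2,244.3,.553)
def tray(t,y):
    return t[0]-y*np.sin(t[2]), t[1]+y*np.cos(t[2])
def best(p,psi):
    q=np.array(bot.get_state()["qpos"]); c=[]
    for k in(-1,0,1):
        r=[pi,0,psi+k*pi]; s=solve_ik(p,r)
        if s is not None: c.append((np.abs(np.array(s)-q).max(),r,s))
    return min(c,key=lambda e:e[0])[1:]
def go(x,y,z,psi): bot.move_ptp([x,y,z],best([x,y,z],psi)[0])
def lin(x,y,z,v=150,th=None): return bot.movel([x,y,z],max_speed=v,threshold=th)
def st(m=""):
    s=bot.get_state(); print(m,"t%.1f"%s["t"],np.round(s["tcp_pos"],1),"yaw%.2f"%s["orientation"][2],"F",np.round(s["contact_force"],1),"op%.3f gf%.1f"%(s["opening"],s["gripper_force"]),"q",np.round(s["qpos"],2))
def pick(x,y,z,up,effort=40):
    hit=lin(x,y,z+25,180,15) or lin(x,y,z,80,15); st("down hit=%s"%hit)
    if hit: return False
    bot.grip(0,effort); st("gripped"); lin(x,y,up,180); st("up"); return True
def place(x,y,z,up,op):
    lin(x,y,z+12,180); h=lin(x,y,z-2,30,4); st("placed hit=%s"%h)
    bot.grip(op); lin(x,y,up,200); st("clear")
E
python3 - <<'E'
from arm import *
go(520,-330,240,.55); st()
go(677.3,-224.5,190,.55); st()
print(pick(677.3,-224.5,46,190))
cv2.imwrite("pics/a1.png",imaging.capture("scene"))
E
```

```text
t1.3 [ 519.3 -330.8  240. ] yaw0.55 F [-0.7 -0.3 -0.3] op1.001 gf0.0 q [-0.69  0.45 -0.02  1.09 -0.    1.91]
 t2.1 [ 676.4 -225.9  190.3] yaw0.55 F [-0.2  0.1 -0.1] op0.998 gf0.0 q [-0.43  0.67  0.22  1.12 -0.    2.17]
down hit=False t3.4 [ 676.7 -224.1   45.1] yaw0.55 F [ 0.1 -0.6  0.1] op1.001 gf0.0 q [-0.42  0.8   0.06  0.84  0.    2.17]
gripped t3.9 [ 677.8 -224.5   46.8] yaw0.55 F [0.3 0.5 3.9] op0.520 gf41.3 q [-0.42  0.79  0.06  0.84  0.    2.17]
up t4.8 [ 676.5 -224.2  188.4] yaw0.55 F [ 0.  -0.8 -1.8] op0.515 gf40.8 q [-0.42  0.68  0.22  1.12 -0.    2.17]
True
```

View pics/a1.png

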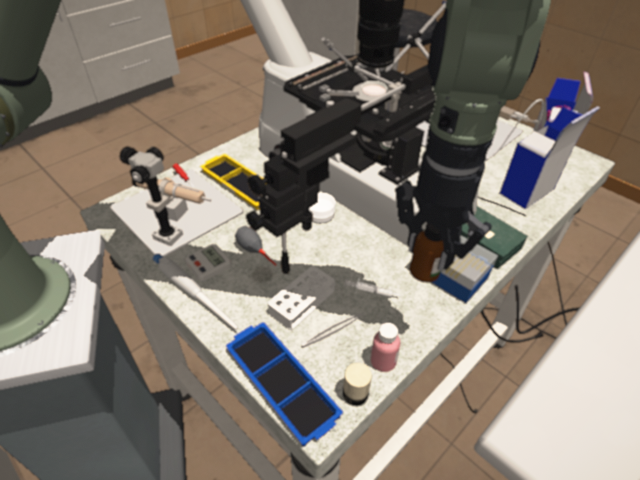

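The amber bottle is held and lifted at about (425,258), and pink and the can haven't moved. I'll place it at blue +65 and then do pink.

```bash
python3 - <<'E'
from arm import *
lin(540,-330,200,250)
x,y=tray(BLUE,65)
go(440,-330,200,pi/2); lin(x,y,190,200); st()
place(x,y,49.5,190,.85)
lin(440,-330,200,250)
bot.grip(1); go(606.7,-275.1,180,.55)
print(pick(606.7,-275.1,42,190))
x,y=tray(BLUE,0)
lin(540,-340,200,250); go(x,y,190,BLUE[2]-pi/2); st()
place(x,y,45.5,190,.85)
lin(400,-350,260,250)
cv2.imwrite("pics/a2.png",imaging.capture("scene"))
E
```

```text
t7.5 [ 416.3 -214.1  190.5] yaw1.57 F [ 0.4 -0.9 -1.6] op0.516 gf40.8 q [-0.63  0.23 -0.49  0.85 -0.    0.94]
placed hit=True t8.8 [ 415.7 -213.4   49.7] yaw1.57 F [0.4 0.4 4.8] op0.517 gf41.5 q [-0.63  0.43 -0.66  0.49 -0.    0.94]
clear t10.0 [ 414.7 -212.7  189.2] yaw1.57 F [ 0.4 -0.1 -0.7] op0.850 gf0.0 q [-0.63  0.23 -0.5   0.85  0.    0.94]
down hit=False t13.4 [ 606.2 -274.8   41.2] yaw0.55 F [ 0.4  0.4 -0.3] op0.997 gf0.0 q [-0.54  0.72 -0.1   0.75 -0.    2.06]
gripped t13.8 [ 607.3 -275.5   42.7] yaw0.55 F [ 0.6 -0.2  3.2] op0.473 gf40.7 q [-0.54  0.72 -0.1   0.75 -0.    2.06]
up t14.8 [ 605.9 -274.6  188.6] yaw0.55 F [-0.7 -0.3 -0.8] op0.471 gf40.3 q [-0.54  0.58  0.06  1.05  0.    2.06]
True
 t16.7 [ 443.2 -271.9  190. ] yaw2.01 F [-0.4 -0.  -0.9] op0.470 gf40.2 q [-0.69  0.32 -0.36  0.89  0.    0.44]
placed hit=True t18.0 [ 443.  -272.5   45.7] yaw2.00 F [-1.   0.6  5.4] op0.466 gf41.0 q [-0.69  0.5  -0.52  0.54 -0.    0.44]
clear t19.3 [ 442.1 -271.7  189.1] yaw2.00 F [-0.1 -0.2  0.3] op0.843 gf0.0 q [-0.69  0.32 -0.37  0.89 -0.    0.44]
```

View pics/a2.png

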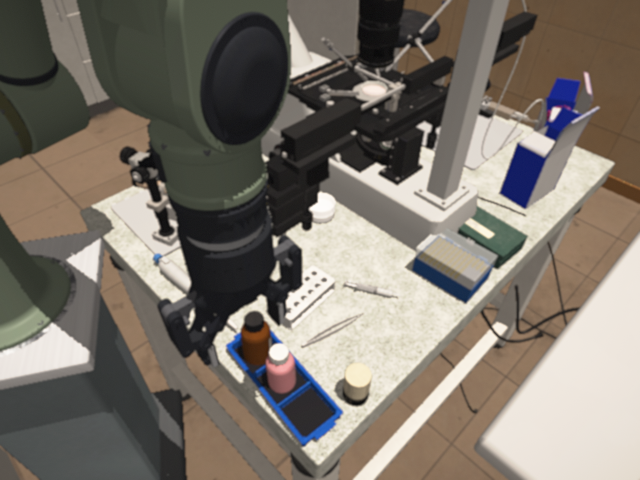

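Amber and pink are standing in their compartments, at scene (255,340) and (281,370). Before I reach in beside the manipulator, I'll estimate the arm's link geometry to check forearm clearance there.

```bash
python3 - <<'E'
from arm import *
from scipy.optimize import least_squares
D=[];rng=np.random.default_rng(0)
for i in range(60):
    p=[rng.uniform(300,650),rng.uniform(-350,250),rng.uniform(40,350)]
    q=solve_ik(p,[pi,0,.5])
    if q is not None: D.append((*p,*q))
D=np.array(D); q1,q2,f=D[:,3],D[:,4],D[:,4]-D[:,5]
r=D[:,0]*np.cos(q1)+D[:,1]*np.sin(q1); l=-D[:,0]*np.sin(q1)+D[:,1]*np.cos(q1)
print("lateral",l.mean(),l.std(), "q5",np.abs(D[:,7]).max())
A=np.c_[np.sin(q2),np.cos(q2),np.sin(f),np.cos(f),np.ones(len(q2))]
for v in(r,D[:,2]): c,res,*_=np.linalg.lstsq(A,v,rcond=None); print(np.round(c,1),np.abs(A@c-v).max())
for p in([519.4,79.9,36],[519.4,79.9,130],[437,35,35],[390,-80,340]):
    q=np.array(solve_ik(p,best(p,0)[0][0:3])); print(p,np.round(q,2))
E
```

```text
lateral 73.6 7.98425799045723e-14 q5 0.0
[514.    0.   69.7 398.2  -0. ] 3.979039320256561e-13
[   0.   514.  -398.2   69.7 -100. ] 7.105427357601002e-13
[519.4, 79.9, 36] [ 0.01  0.53 -0.51  0.53  0.    0.01]
[519.4, 79.9, 130] [ 0.01  0.4  -0.43  0.75  0.    0.01]
[437, 35, 35] [-0.09  0.41 -0.74  0.42  0.   -0.09]
[390, -80, 340] [-0.39 -0.01 -0.37  1.21  0.   -0.39]
```

```bash
python3 - <<'E'
from vis import *
from bench import bot
s=bot.get_state(); q=s["qpos"]; p=np.array(s["tcp_pos"]); q1=q[0]; f=q[1]-q[2]
L=np.array([-np.sin(q1),np.cos(q1),0]); F=np.array([np.cos(q1),np.sin(q1),0]); Z=np.array([0,0,1])
print(p,q)
for T in(100,200,280,340):
    w=p+T*Z; w2=w-69.7*(np.sin(f)*F+np.cos(f)*Z)
    for nm,b in(("off",w),("w2",w2)):
        print(T,nm,[np.round(proj("scene",b-k*L))[0].tolist() for k in(0,73.6,140)])
for c in((318,235),(335,265),(340,280),(375,297),(365,290),(345,250)): print(c,[np.round(ray("top",c,z)[:2]).tolist() for z in(100,200,300,370)])
E
```

```text
[ 399.60240521 -348.46677122  258.17974771] [-8.56685092e-01  2.86710991e-01 -2.26643048e-01  1.06095302e+00
  5.01447553e-04  2.79630634e-01]
100 off [[233.0, 268.0], [170.0, 325.0], [99.0, 389.0]]
100 w2 [[214.0, 294.0], [158.0, 346.0], [96.0, 403.0]]
200 off [[216.0, 177.0], [136.0, 234.0], [41.0, 302.0]]
200 w2 [[197.0, 220.0], [127.0, 274.0], [48.0, 334.0]]
280 off [[197.0, 72.0], [95.0, 123.0], [-34.0, 188.0]]
280 w2 [[178.0, 139.0], [92.0, 191.0], [-9.0, 252.0]]
340 off [[178.0, -39.0], [50.0, -1.0], [-124.0, 51.0]]
340 w2 [[159.0, 59.0], [56.0, 105.0], [-72.0, 163.0]]
(318, 235) [[550.0, -15.0], [537.0, -16.0], [524.0, -16.0], [515.0, -16.0]]
(335, 265) [[495.0, -47.0], [489.0, -43.0], [482.0, -40.0], [478.0, -37.0]]
(340, 280) [[468.0, -56.0], [465.0, -51.0], [462.0, -47.0], [460.0, -44.0]]
(375, 297) [[438.0, -120.0], [438.0, -107.0], [439.0, -95.0], [440.0, -86.0]]
(365, 290) [[450.0, -102.0], [449.0, -91.0], [448.0, -81.0], [448.0, -74.0]]
(345, 250) [[523.0, -65.0], [513.0, -59.0], [503.0, -54.0], [496.0, -50.0]]
```

```bash
python3 - <<'E'
from arm import *
im=imaging.capture("top"); cv2.imwrite("pics/a3.png",cv2.resize(im[100:420,150:550],(800,640))[:600])
E
```

```text
(no output)
```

View pics/a3.png

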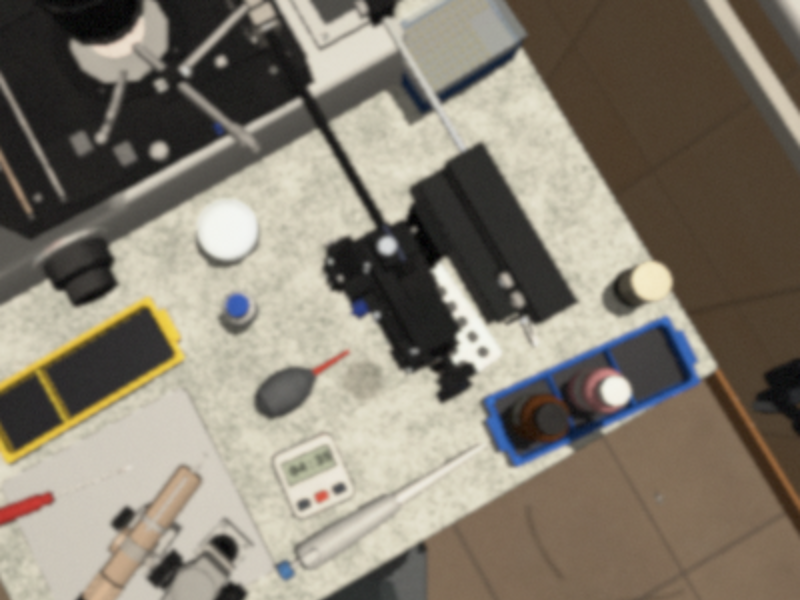

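The arm's wrist lies in the plane of the TCP axis, so it should clear the manipulator. Its left edge is at about y = -16 to -45, seen at crop (335,265) and (400,365). The white bottle is still at crop (238,305) and the blower at (285,390). I'll go round the front now.

```bash
python3 - <<'E'
from arm import *
bot.grip(1)
go(390,-80,340,0); go(410,80,280,0); lin(519.4,79.9,130,200); st()
if pick(519.4,79.9,36,110,30):
    lin(420,80,200,200); go(390,60,340,0); go(390,-80,340,-.6); st()
    go(400,-330,240,BLUE[2]-pi/2)
    x,y=tray(BLUE,-65); lin(x,y,180,200); st()
    place(x,y,39.5,180,.8)
    lin(420,-360,260,200)
cv2.imwrite("pics/a4.png",imaging.capture("scene"))
E
```

```text
t23.2 [519.5  79.5 130.7] yaw3.14 F [ 0.  -0.   0.7] op1.002 gf0.0 q [ 0.01  0.39 -0.43  0.75 -0.    0.01]
down hit=False t24.1 [519.5  79.9  36.2] yaw-3.14 F [-0.2 -0.   0.8] op0.999 gf0.0 q [ 0.01  0.53 -0.51  0.53 -0.    0.01]
gripped t24.7 [519.7  80.1  36.5] yaw-3.14 F [-0.8  0.8  4.6] op0.385 gf29.6 q [ 0.01  0.53 -0.51  0.53  0.    0.01]
up t25.2 [519.1  79.8 109.5] yaw3.14 F [-0.6  0.7 -0.5] op0.381 gf29.7 q [ 0.01  0.42 -0.45  0.7  -0.    0.01]
 t27.3 [389.5 -80.1 338.2] yaw2.54 F [-0.7 -0.3 -0.9] op0.382 gf29.7 q [-0.39 -0.01 -0.37  1.21  0.    0.21]
 t29.0 [ 470.  -330.3  180.5] yaw2.01 F [ 0.3  1.4 -0.6] op0.385 gf29.7 q [-0.74  0.42 -0.23  0.91 -0.    0.39]
placed hit=True t30.3 [ 470.5 -331.1   39.3] yaw2.00 F [0.5 0.1 3.5] op0.386 gf29.5 q [-0.74  0.59 -0.37  0.6   0.    0.39]
clear t31.6 [ 469.3 -330.6  179. ] yaw2.00 F [-0.4  0.3  0.5] op0.800 gf0.0 q [-0.74  0.43 -0.23  0.91  0.    0.39]
```

View pics/a4.png

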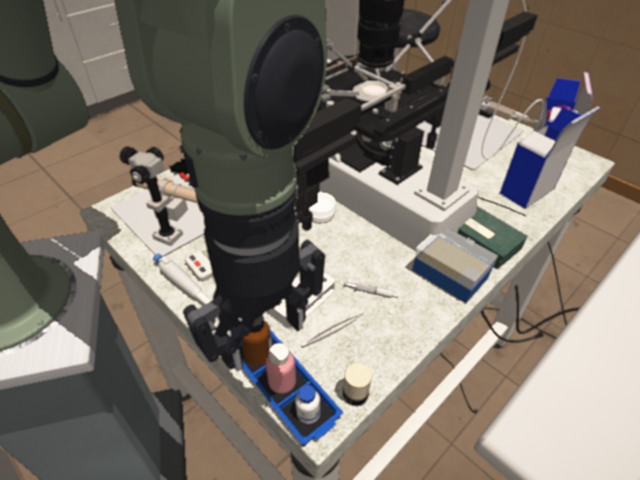

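All three bottles stand in the blue tray, with white at (307,404). Next is the can.

```bash
python3 - <<'E'
from arm import *
bot.grip(1)
go(547.7,-319.4,180,.55)
if pick(547.7,-319.4,38,240,40):
    lin(420,-360,260,250); go(390,-80,340,-.6); go(390,100,340,-.8)
    x,y=tray(YEL,65); go(x,y,180,YEL[2]-pi/2); st()
    place(x,y,41.5,180,.8)
    lin(400,180,260,200)
im=imaging.capture("top"); cv2.imwrite("pics/a5.png",cv2.resize(im[150:350,110:350],(720,600)))
E
```

```text
down hit=False t35.2 [ 547.2 -319.    37.2] yaw-2.59 F [-0.3 -0.5  0.7] op0.998 gf0.0 q [-0.64  0.68 -0.2   0.69 -0.   -1.19]
gripped t35.6 [ 548.  -319.6   38.5] yaw-2.59 F [-0.1 -0.3  3. ] op0.451 gf40.1 q [-0.64  0.68 -0.2   0.69 -0.   -1.19]
up t36.9 [ 547.1 -319.   238.7] yaw-2.59 F [ 0.7  0.6 -1.6] op0.452 gf40.2 q [-0.64  0.49  0.03  1.11 -0.   -1.19]
 t40.8 [416.  298.6 180.6] yaw-1.02 F [ 0.4 -0.2 -0.1] op0.452 gf40.2 q [ 0.48  0.32 -0.4   0.86 -0.   -1.64]
placed hit=True t42.0 [415.4 299.8  41.5] yaw-1.02 F [-0.5  0.7  6.6] op0.447 gf40.5 q [ 0.48  0.5  -0.55  0.52 -0.   -1.64]
clear t43.3 [414.5 299.3 179.2] yaw-1.02 F [-0.6  0.  -1.2] op0.796 gf0.0 q [ 0.48  0.32 -0.4   0.86 -0.   -1.64]
```

View pics/a5.png

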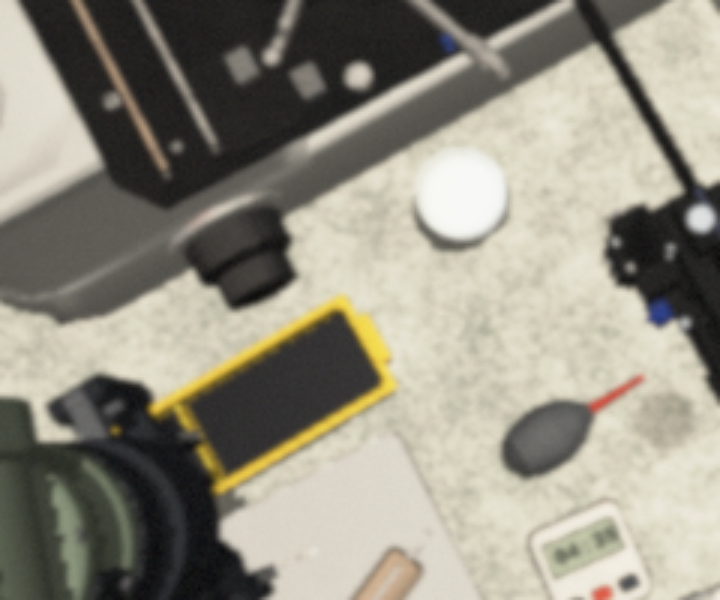

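The can is placed (hidden behind the gripper here). The blower runs from bulb end (507,460) to tip (642,378) in the crop. The microscope's focus knob, at crop (245,260), is close to the yellow tray, so I'll check its clearance and the can.

```bash
python3 - <<'E'
from vis import *
c=lambda x,y:(x/3+110,y/3+150)
for n,p in(("knob tip L",c(235,308)),("tip R",c(298,278)),("flange L",c(190,250)),("flange R",c(290,230))): print(n,[np.round(ray("top",p,z)[:2]).tolist() for z in(20,60,100,140)])
for p in((450,243,19),(450,243,100)): print(p,proj("top",p))
print("bulb",ray("top",c(547,439),22)[:2],"tip",ray("top",c(642,378),5)[:2])
from arm import *
go(390,60,300,-1); im=imaging.capture("top"); cv2.imwrite("pics/a6.png",cv2.resize(im[215:345,115:275],(800,600)))
a=cv2.imread("pics/scene0.png")[90:260,110:330]
E
```

```text
knob tip L [[522.0, 247.0], [518.0, 235.0], [515.0, 223.0], [511.0, 211.0]]
tip R [[543.0, 205.0], [538.0, 195.0], [534.0, 185.0], [529.0, 175.0]]
flange L [[561.0, 280.0], [556.0, 266.0], [551.0, 253.0], [545.0, 239.0]]
flange R [[576.0, 212.0], [570.0, 202.0], [564.0, 191.0], [558.0, 181.0]]
(450, 243, 19) [[188.92295957 288.48496553]]
(450, 243, 100) [[175.98774846 288.0259855 ]]
bulb [436.62813557  34.97453686] tip [478.26937789 -27.89028652]
```

View pics/a6.png

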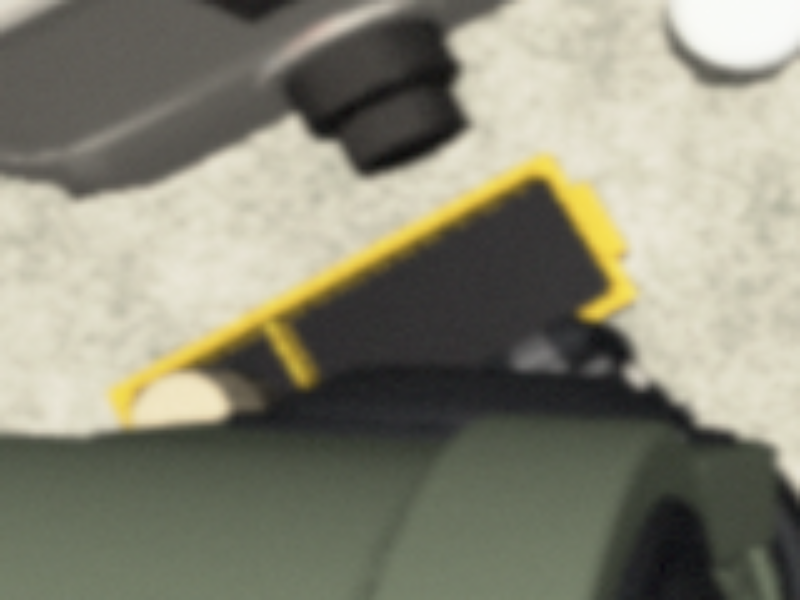

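The can's top is visible at about (180,400) inside the small compartment. The knob tip (x'≥41–45, y'≤-44 in the tray frame) just clears the gripper if the blower goes 5 mm toward the divider. I'll do the blower now.

```bash
python3 - <<'E'
from arm import *
bot.grip(.75)
go(437,34.5,150,.584-pi/2)
if pick(437,34.5,36,170,30):
    psi=bot.get_state()["orientation"][2]-.584+YEL[2]
    x,y=tray(YEL,-4.5); bot.move_ptp([x-20,y-12,200],[pi,0,psi]); st()
    im=imaging.capture("top"); cv2.imwrite("pics/a7.png",np.hstack([cv2.resize(im[200:350,130:330],(400,300)),cv2.resize(imaging.capture("scene")[100:300,100:366],(400,300))]))
E
```

```text
down hit=False t46.8 [437.3  34.5  36.5] yaw-0.99 F [-0.7 -0.4  0.3] op0.748 gf0.0 q [-0.09  0.41 -0.74  0.42  0.   -2.24]
gripped t47.2 [437.6  34.5  36.7] yaw-0.99 F [-1.1  1.2  5.8] op0.417 gf30.5 q [-0.09  0.41 -0.74  0.42  0.   -2.24]
up t48.1 [436.3  34.5 169.1] yaw-0.99 F [-0.4  0.1 -0.8] op0.417 gf30.0 q [-0.09  0.2  -0.59  0.78 -0.   -2.24]
 t48.9 [431.  227.7 199. ] yaw-1.02 F [-0.1 -0.  -0.3] op0.414 gf30.0 q [ 0.33  0.26 -0.43  0.89 -0.   -1.79]
```

View pics/a7.png

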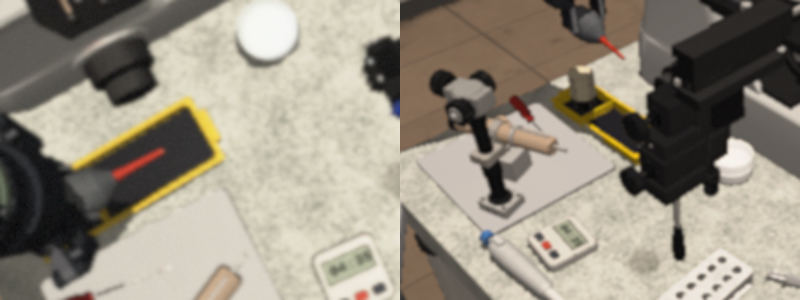

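The blower is held level with the nozzle parallel to the tray, at left-crop (140,165), and the can stands at right-crop (582,85). I'll lower it now.

```bash
python3 - <<'E'
from arm import *
x,y=tray(YEL,-4.5); lin(x,y,150,150)
place(x,y,39.5,190,.62)
lin(390,100,300,200); go(380,-120,330,-.6)
im=imaging.capture("top"); a=im[225:350,120:270]; b=im[250:340,385:505]
cv2.imwrite("pics/a8.png",np.hstack([cv2.resize(a,(400,333)),cv2.resize(b,(400,333))]))
s=imaging.capture("scene"); cv2.imwrite("pics/s8.png",s); st()
E
```

```text
placed hit=True t50.7 [452.1 240.7  39.5] yaw-1.02 F [-1.6  0.4  4.7] op0.417 gf30.8 q [ 0.34  0.5  -0.55  0.52  0.   -1.78]
clear t51.9 [450.9 240.2 189. ] yaw-1.02 F [-0.5  0.1  0.6] op0.624 gf0.0 q [ 0.34  0.31 -0.39  0.88  0.   -1.78]
 t54.0 [ 380.2 -118.9  329.6] yaw-0.60 F [-0.1  0.1  0.4] op0.620 gf0.0 q [-0.49 -0.01 -0.39  1.19  0.   -3.03]
```

View pics/a8.png

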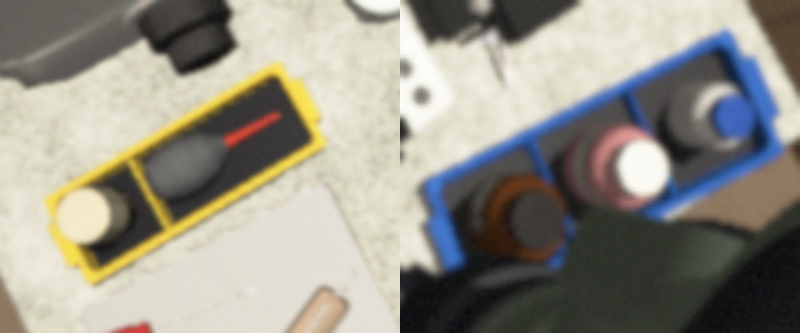

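View pics/s8.png

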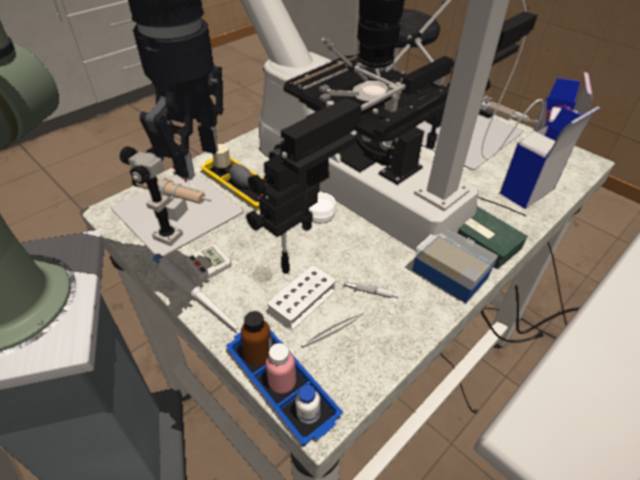

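All five items are in their own compartments: the blower lies flat at (190,165) with the nozzle along the tray, the can stands at (85,215), and the three bottles are upright in the blue tray. The arm is clear, so I'll hand in.

```bash
python3 -c "
from bench import bot
bot.dwell(.5); print(bot.sign_off())"
```

```text
the job is handed in; nothing more can be done
None
```

Both kits are made up and handed in at about 55 s: the amber, pink and white bottles stand upright in the blue tray, and the can stands and the blower lies flat in the yellow tray.

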